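# Pack the doming blocks and swing the keeper bar shut

### The arm

A 6-joint arm with a two-finger parallel gripper is mounted at the origin on the work surface. World frame = base frame: x ahead of the robot, y to its left, z up, the work surface at z = 0. Lengths are in m, angles in rad, forces in N, time in s.
With the tool pointing down it reaches from about 0.35 to 0.975 m from the base axis. Payload 4.9 kg.
Tool frame: the origin (TCP) lies at the very end of the fingers, on their centre line; the grasp point (between the pads) lies 19 mm behind it; z points along the fingers, y is the line along which they close (so a half turn about z gives the same grasp; the last joint's range is limited). The gripper opens to 85 mm and grips with 20 to 120 N. Pads are 22 mm wide; open, the fingers measure 114 mm over their backs; the gripper's body (76 mm by 85 mm) begins 54 mm behind the grasp point. The pads swing forward as they close: fully open they stand 13 mm farther back than shut.
Start: joints at [-1.295, 0.053, 1.613, -0, 1.476, -0.119], TCP at [0.24, -0.577, 0.231] pointing down, gripper open.
Joint ranges: [-3.01, 3.01], [-1.01, 2.22], [0.06, 2.58], [-1.02, 4.17], [0.09, 2.62], [-3.14, 3.14]. Speed limits (rad/s): [2.57, 2.57, 3.14, 3.14, 3.14, 3.14].

### API

Orientations are given as a rotation vector (axis times angle).
In Python, from station import ctrl gives the robot as it stands. The module is installed in compiled form; this text tells all that it offers.
- The arm moves only by the tool jog_arm, never from a script. Its argument "steps" is a list of rows, each an object with "delta_rot": the turn, a rotation vector about the tool's x, y, z in degrees, a list of three; "linear": the shift along the tool's x, y, z in m, a list of three; "grip": the finger opening in m, from 0 to 0.0854. In form: [{"delta_rot": [rx, ry, rz], "linear": [x, y, z], "grip": grip}, ...]. A call has 1 to 10 rows; each row shifts and turns the commanded pose from where the row before left it, along the tool's axes as they then stand; what a row does not reach is not made up. A row lasts 1/10 s, in which the tool goes at most 50 mm and 8.59 degrees, less where a joint would pass 70% of its speed; a pose out of reach is approached as far as the arm can. A call with a gripper value outside its range is refused whole. The fingers move at their own pace and stop on an object; "newtons" is the grip in N (left out, the last holds). Time passes only in rows, so rows that do not move let the fingers close. It gives the time, the measured TCP pose, the force, the opening and the grip force at its end, in the units of the state.
- ctrl.get_obs(): the state, without advancing time (a new reading comes with each control period).
- ctrl.get_image(name): name is "scene" or "side" or "wrist"; returns (picture, depth): 384x512x3 uint8, red, green, blue; 384x512 float32, m along the optical axis (not along the pixel's ray), 0 where there is no reading.
- ctrl.camera_info(name): a dict with "camera_matrix" (3x3 intrinsics, pixels), "R" (3x3) and "t" (3): a world point X has camera coordinates R X + t; the wrist camera has in their place "T_tool_cam" (4x4, takes a point from camera to tool coordinates, whose origin is the TCP and whose axes are the flange's). Camera axes: x right, y down, z forward; pixel columns grow to the right and rows downward; lengths in m; the calibration is good to about 2 mm. A picture is of the moment at which its call begins: read the wrist's pose just before it. camera_info takes no time and is no camera call.
- ctrl.finish_job(): hands the job in; it is judged then, once.
The state is a dict: "t": time; "q": joint angles; "dq": joint speeds; "effort": joint torques, N m; "tool_pos": TCP position; "tool_rot": TCP orientation; "contact_force": force on the tool from outside, world axes, zero at the start; "wrist_torque": the same for the moment, N m; "opening": finger opening in m; "grip_force": force on a finger pad.
Only numpy, scipy, OpenCV 4.12 (cv2) and the standard library are available. Lean on these libraries where they do the work, as an engineer would, in place of code of your own. Each camera call takes 0.05 s, during which the arm holds its last target. There are 200 camera calls.

### The job

On the jeweller's bench, stand all three hexagonal doming blocks upright in the low tray, in one row with their flat faces pushed together. Then, sliding the forked keeper bar flat on the bench without lifting it, fit its fork against the upright post while the bar is still well open, and swing it about the post, fork kept against it, until the bar lies flush along the tray's open front. Leave the other things on the bench where they are.

Things in the scene. Friction and masses are not known exactly. Their poses are not given: they have to be found in the camera images.
- tray_floor (a point): centre of the inner floor (4 mm above the bench) of a low dark steel tray fixed to the bench. Axes: x to its back wall, y along it, z up. Inside: 158 mm long (y +-79), 64 mm deep (x -33 to +31). Walls at the back (6 mm thick) and ends (7 mm), tops 16 mm above the bench; front (x = -33) open, just the floor's edge. Holds three blocks in a row along y, two flats of each facing +-y, 8 mm to spare
- post (a point): axis of the fixed upright steel post (18 mm across, 45 mm high) standing on the bench beside the tray's front, at tray x -48, y -118 mm; this point is 12 mm above the bench
- bar_fork (a point): loose aluminium keeper bar, about 0.4 kg, flat on the bench: where the post's axis lies when the fork is fully against it, 12 mm above the underside. x: along the bar to its plain end; z up. Body x 9.3 to 199.3 mm, 28 wide, 24 high. Prongs splay 30 deg each side, back to x = -17, mouth 40 mm wide, 56 over all. Shut: x along the tray's +y, 1 mm from the tray's front
- bar_lug (a point): centre of the upright rectangular lug on top of the bar, its handle: 26 mm along the bar, 22 across, 34 high (24 to 58 mm above the underside); 109.3 mm from bar_fork along the bar's x, 41 mm above the underside. Fingers one each side of it along the bar stay over the bar, clear of tray and blocks
- bar_end (a point): middle of the bar's plain far end, 199.3 mm from bar_fork, 12 mm above the underside. At the start the bar lies 40 to 60 deg open on the tray's open side, its fork 30 to 75 mm from the post
- weight_center (a point): bystander: dark steel cylinder 56 mm across, 45 mm high, its centre; stands to one side of the tray (block_c to the other)
- disc_center (a point): bystander: flat steel bench block, round, 90 mm across, 18 mm high, its centre
- tweezers: bystander: steel tweezers 160 mm long, 20 mm wide, 8 mm high, lying along their x; centre of the underside
- copper_bar: bystander: copper bar 150 x 14 x 10 mm behind the tray, along its x; centre of the underside
- cup: bystander: yellow cup 72 mm across, 75 mm high; centre of the underside
- brush: bystander: brush 170 mm long lying along its x, centre of the underside
- anvil: bystander, fixed: dark iron block with a pointed end, about 125 x 85 mm, 30 mm high; origin near the middle of its underside
- block_a_mid (a point): block_a: hexagonal beech block, 50 mm across flats (57.7 over corners), wood 40 mm high, a steel dome on top rising 12 mm more, about 0.18 kg; the point is on its axis, 20 mm above its underside. Flats face its own +-y (and every 60 deg). It already stands in the tray, in its +y half, not yet against the wall
- block_b_mid (a point): block_b: hexagonal beech block, 50 mm across flats (57.7 over corners), wood 40 mm high, a steel dome on top rising 12 mm more, about 0.18 kg; the point is on its axis, 20 mm above its underside. Flats face its own +-y (and every 60 deg). It stands on the bench in the sweep of the bar, before the tray's front
- block_c_mid (a point): block_c: hexagonal beech block, 50 mm across flats (57.7 over corners), wood 40 mm high, a steel dome on top rising 12 mm more, about 0.18 kg; the point is on its axis, 20 mm above its underside. Flats face its own +-y (and every 60 deg). It stands on the bench beside one end of the tray
Not all that is in view belongs to the job. What is shaped like the part that bears tray_floor but green or white is not meant. There is more than one size of the part that bears bar_fork; the job needs the smaller.

How it is judged:
On the way, in this order (a step that is already met when the one before it is completed fails the run):
1. all three blocks stand upright in the tray in one row, flats together (x of block_a_mid in the frame of tray_floor between -0.01 and 0.008 m and y of block_a_mid in the frame of tray_floor between -0.057 and 0.057 m and z of block_a_mid in the frame of tray_floor between 0.016 and 0.024 m and angle between each of block_a_mid, block_b_mid, block_c_mid's own z axis and vertical below 0.08 rad and (angle between the y axis of block_a_mid and the y axis of tray_floor, either way round below 0.07 rad or angle between the y axis of block_a_mid and the y axis of tray_floor, either way round between 0.9772 and 1.1172 rad) and x of block_b_mid in the frame of tray_floor between -0.01 and 0.008 m and y of block_b_mid in the frame of tray_floor between -0.057 and 0.057 m and z of block_b_mid in the frame of tray_floor between 0.016 and 0.024 m and (angle between the y axis of block_b_mid and the y axis of tray_floor, either way round below 0.07 rad or angle between the y axis of block_b_mid and the y axis of tray_floor, either way round between 0.9772 and 1.1172 rad) and x of block_c_mid in the frame of tray_floor between -0.01 and 0.008 m and y of block_c_mid in the frame of tray_floor between -0.057 and 0.057 m and z of block_c_mid in the frame of tray_floor between 0.016 and 0.024 m and (angle between the y axis of block_c_mid and the y axis of tray_floor, either way round below 0.07 rad or angle between the y axis of block_c_mid and the y axis of tray_floor, either way round between 0.9772 and 1.1172 rad) and ((horizontal distance between block_a_mid and block_b_mid below 0.053 m and horizontal distance between block_b_mid and block_c_mid below 0.053 m) or horizontal distance between each of block_b_mid, block_a_mid and block_c_mid below 0.053 m or (horizontal distance between block_a_mid and block_b_mid below 0.053 m and horizontal distance between block_a_mid and block_c_mid below 0.053 m))), for 0.2 s.
2. the bar's fork is against the post with the bar still well open (more than 23 deg) (horizontal distance between bar_fork and post below 0.007 m and angle between the x axis of bar_fork and the y axis of tray_floor, either way round above 0.4 rad), for 0.1 s.
3. the bar lies along the tray's open front, fork against the post (angle between the x axis of bar_fork and the y axis of tray_floor, either way round below 0.04 rad and horizontal distance between bar_fork and post below 0.006 m and x of bar_end in the frame of tray_floor above -0.055 m and y of bar_end in the frame of tray_floor above 0.05 m), for 0.2 s.
At the end, for the whole second after the job is handed in: Blocks upright on the tray floor in one row (neighbours' centres under 53 mm apart, flats square to the tray ends within 4 deg); bar along the tray front within 2.3 deg, far end within 7 mm of its shut place, fork within 6 mm of fully against the post; all at rest (all of step 1 and all of step 3 and linear speed of each of block_a, block_b, block_c, bar below 0.01 m/s); the robot touches nothing.
It fails at once if the bar is lifted more than 12 mm off the bench (height (world z) of any of bar_fork, bar_end above 0.024 m or height (world z) of bar_lug above 0.053 m).
It fails at once if the bar is turned to within 20 deg of the tray's front while its fork is more than 12 mm off the post (angle between the x axis of bar_fork and the y axis of tray_floor, either way round below 0.35 rad and horizontal distance between bar_fork and post above 0.012 m).
It fails at once if a block is tipped over (angle between any of block_a_mid, block_b_mid, block_c_mid's own z axis and vertical above 0.6 rad).
It fails at once if a bystander is moved more than 15 mm (distance of any of weight_center, disc_center, tweezers, copper_bar, cup, brush from where it was at the start of the episode above 0.015 m).
It also fails if it takes over 66 s, if anything falls off the work surface, if the arm or the gripper's body presses on something with over 40 N, if the wrist force passes 120 N, or if a joint passes its speed limit or range.

## Working session

There is one attempt and no reset: what is moved stays moved. The work goes in short steps, Python scripts to look and compute and a tool call to move; the robot and the scene stay as the last step left them, time stands still between calls to the robot, and variables do not carry over. Pictures are saved under pics/ and viewed, at most 10 in all, crops included, and the job is handed in when it is done.

Besides the shell and the picture viewer there is one more tool, called after "Emit:" by a JSON object that holds its "name" and its "arguments", one argument or row to a line. jog_arm: Moves the arm, as the interface text tells. Its arguments: {"type":"object","properties":{"steps":{"type":"array"},"newtons":{"type":"number"}},"required":["steps"]}

```bash
mkdir -p pics; cat > h.py <<'E'
import numpy as np,cv2
from station import ctrl
from scipy.spatial.transform import Rotation as Ro
def cam(n):
    i=ctrl.camera_info(n); K=np.array(i["camera_matrix"])
    if n=="wrist":
        o=ctrl.get_obs(); T=np.eye(4);T[:3,:3]=Ro.from_rotvec(o["tool_rot"]).as_matrix();T[:3,3]=o["tool_pos"]
        M=np.linalg.inv(T@np.array(i["T_tool_cam"])); return K,M[:3,:3],M[:3,3]
    return K,np.array(i["R"]),np.array(i["t"])
def shot(n,f=None):
    c=cam(n); im,d=ctrl.get_image(n)
    if f: cv2.imwrite("pics/"+f,im[:,:,::-1]); np.savez("pics/"+f+".npz",im=im,d=d,K=c[0],R=c[1],t=c[2])
    return im,d,c
def load(f):
    z=np.load("pics/"+f+".npz"); return z["im"],z["d"],(z["K"],z["R"],z["t"])
def cloud(d,c):
    K,R,t=c; v,u=np.mgrid[:d.shape[0],:d.shape[1]]
    P=np.stack([(u-K[0,2])/K[0,0]*d,(v-K[1,2])/K[1,1]*d,d],-1)
    W=(P-t)@R; W[d<=0]=np.nan; return W
def ray(u,v,z,c):
    K,R,t=c; r=R.T@np.linalg.inv(K)@[u,v,1]; o=-R.T@t; return o+r*(z-o[2])/r[2]
def proj(X,c):
    K,R,t=c; p=K@(R@np.asarray(X)+t); return p[:2]/p[2]
E
python3 - <<'E'
from h import *
a=shot("scene","scene.png");b=shot("side","side.png")
im=np.vstack([a[0][:,:,::-1],b[0][:,:,::-1]])
for n,x in(("scene",a),("side",b)):print(n,-x[2][1].T@x[2][2],x[2][1][2])
o=ctrl.get_obs();print(o)
E
```

```text
scene [0.93852997 0.59206012 1.14788276] [-0.3360119  -0.45123105 -0.82673245]
side [0.02838659 0.66360559 0.53085564] [ 0.52147363 -0.68385545 -0.51030087]
{'t': 0.1, 'q': array([-1.29502278e+00,  5.32977127e-02,  1.61419838e+00, -1.70793708e-05,
        1.47598930e+00, -1.18978538e-01]), 'dq': array([ 1.05318659e-04, -1.09599085e-03, -3.94673398e-03,  1.95330706e-05,
       -9.18504579e-04,  7.61027353e-04]), 'effort': array([ 1.34126549e-04, -3.94899309e+01, -3.71365893e+01, -1.56856213e-04,
        3.84632091e-03,  7.36400295e-06]), 'tool_pos': array([ 0.24021166, -0.57636789,  0.23015679]), 'tool_rot': array([-3.07874758e+00, -6.15689636e-01,  2.59312747e-04]), 'contact_force': array([-0.07949859, -0.15032708, -0.05131436]), 'wrist_torque': array([0.03966008, 0.00170548, 0.02003295]), 'grip_force': 0.0, 'opening': 0.08553682402307865}
```

View pics/scene.png

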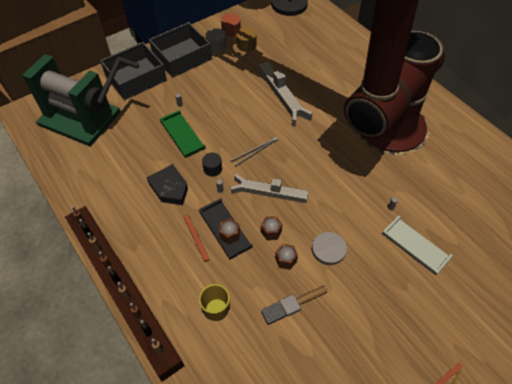

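View pics/side.png

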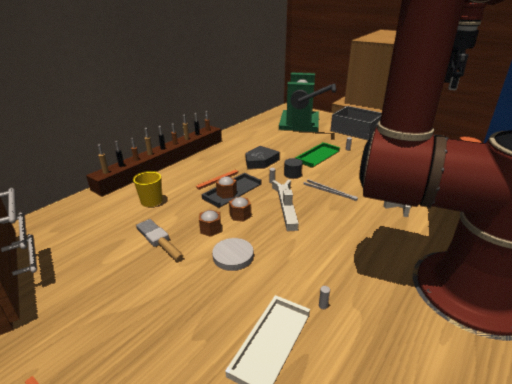

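The scene view shows these things, with their lookalikes:
- **Trays:** dark at (225,228), which is the one I want. Green at (182,133) and white at (416,244) are not meant.
- **Bars:** (270,188) beside the dark tray and (285,95), which looks bigger.
- **Posts:** (220,185) by the dark tray, with others at (179,100) and (393,203).
- **Blocks:** A at (229,228) in the tray, B at (271,227), C at (287,255).

Next I'll measure roughly.

```bash
python3 - <<'E'
from h import *
im,d,c=load("scene.png");W=cloud(d,c)
for n,(u,v) in dict(tray=(212,214),post=(220,183),A=(229,224),B=(271,224),C=(287,251),lug=(277,182),fork=(236,184),end=(306,195),bigfork=(300,118),bigend=(265,68),biglug=(279,76),weight=(212,158),disc=(329,247),cup=(215,300)).items(): print(n,W[v,u].round(3))
m=(W[...,2]>.012)&(W[...,2]<.035)&(im.min(2)>110)&(np.ptp(im.astype(int),2)<25) if 0 else None
h,w=d.shape
hs=cv2.cvtColor(im,cv2.COLOR_RGB2HSV)
m=((W[...,2]>.014)&(W[...,2]<.03)&(hs[...,1]<70)&(hs[...,2]>110)).astype(np.uint8)
n,l,s,ce=cv2.connectedComponentsWithStats(m)
for i in range(1,n):
    if s[i,4]>60:
        P=W[l==i][:,:2].astype(np.float32);print(s[i],cv2.minAreaRect(P))
for (a,b,e,f) in((170,190,150,250),):pass
cv2.imwrite("pics/c.png",cv2.resize(im[140:290,150:350,::-1],(800,600),interpolation=cv2.INTER_CUBIC))
E
```

```text
tray [ 0.633 -0.055  0.004]
post [ 0.571 -0.105  0.044]
A [0.626 0.023 0.052]
B [0.536 0.085 0.048]
C [0.553 0.175 0.054]
lug [ 0.447 -0.007  0.059]
fork [ 0.522 -0.101  0.003]
end [0.393 0.057 0.024]
bigfork [ 0.214 -0.193  0.003]
bigend [ 0.184 -0.421  0.03 ]
biglug [ 0.202 -0.322  0.076]
weight [ 0.541 -0.192  0.044]
disc [0.445 0.216 0.019]
cup [0.761 0.158 0.005]
[231 174  77  25 510] ((0.465385764837265, -0.018913432955741882), (0.047940973192453384, 0.2136489599943161), 38.624725341796875)
[383 216  69  57 239] ((0.2499523162841797, 0.34245193004608154), (0.07006901502609253, 0.17053961753845215), 8.305700302124023)
[313 232  34  30 787] ((0.44258221983909607, 0.21464797854423523), (0.08773002028465271, 0.08569207787513733), 56.33893966674805)
[280 295  21  19 237] ((0.6220036745071411, 0.27816107869148254), (0.04007995128631592, 0.03791410103440285), 80.72642517089844)
```

View pics/c.png

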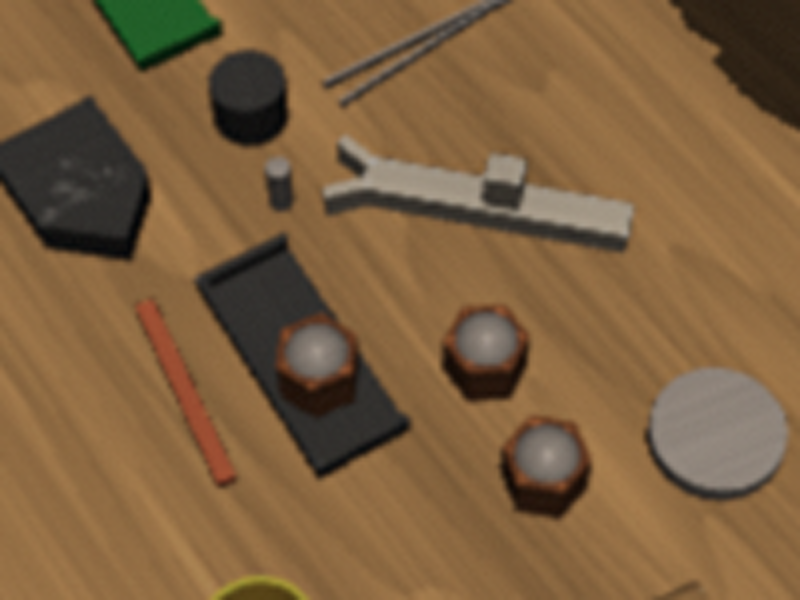

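```bash
cat >> h.py <<'E'
def go(x,y,z,yaw=None):
    """yaw = world angle (deg) of tool y axis (mod 180). Prints delta: rz first, then tool-frame linear after the turn."""
    o=ctrl.get_obs(); R=Ro.from_rotvec(o["tool_rot"]).as_matrix(); p=o["tool_pos"]
    cur=np.degrees(np.arctan2(R[1,1],R[0,1])); rz=0
    q6=np.degrees(o["q"][5])
    if yaw is not None:
        rz=-((yaw-cur+90)%180-90)   # tool z down
    R2=R@Ro.from_euler("z",rz,degrees=True).as_matrix()
    l=R2.T@(np.array([x,y,z])-p)
    print("pos",p.round(4),"yaw",cur.round(2),"q6",q6.round(1),"tilt",np.degrees(np.arccos(-R[2,2])).round(2),"| rz",round(rz,2),"alt",round(rz-180*np.sign(rz),2),"lin",l.round(4),"norm",np.linalg.norm(l).round(3))
E
python3 - <<'E'
from h import *
i=ctrl.camera_info("wrist");print(np.array(i["camera_matrix"]).round(1),np.array(i["T_tool_cam"]).round(3))
go(.5,.02,.40,90)
go(.5,.02,.40,None)
E
```

```text
[[270.6   0.  254.4]
 [  0.  270.6 194. ]
 [  0.    0.    1. ]] [[-0.001 -0.958 -0.286  0.072]
 [ 1.    -0.001  0.001 -0.001]
 [-0.001 -0.286  0.958 -0.143]
 [ 0.     0.     0.     1.   ]]
pos [ 0.2402 -0.5764  0.2302] yaw -67.38 q6 -6.8 tilt 0.11 | rz 22.62 alt -157.38 lin [ 0.2597 -0.5967 -0.1689] norm 0.672
pos [ 0.2402 -0.5764  0.2302] yaw -67.38 q6 -6.8 tilt 0.11 | rz 0 alt 0 lin [ 0.4692 -0.4509 -0.1689] norm 0.672
```

Emit:
{"name": "jog_arm", "arguments": {
  "steps": [
    {"delta_rot":[0,0,7.54],"linear":[0,0,-0.045],"grip":0.085},
    {"delta_rot":[0,0,7.54],"linear":[0,0,-0.045],"grip":0.085},
    {"delta_rot":[0,0,7.54],"linear":[0,0,-0.045],"grip":0.085},
    {"delta_rot":[0,0,0],"linear":[0.019,-0.043,-0.0025],"grip":0.085},
    {"delta_rot":[0,0,0],"linear":[0.019,-0.043,-0.0025],"grip":0.085},
    {"delta_rot":[0,0,0],"linear":[0.019,-0.043,-0.0025],"grip":0.085},
    {"delta_rot":[0,0,0],"linear":[0.019,-0.043,-0.0025],"grip":0.085},
    {"delta_rot":[0,0,0],"linear":[0.019,-0.043,-0.0025],"grip":0.085},
    {"delta_rot":[0,0,0],"linear":[0.019,-0.043,-0.0025],"grip":0.085},
    {"delta_rot":[0,0,0],"linear":[0.019,-0.043,-0.0025],"grip":0.085}
  ]
}}

```text
t: 1.1
tool_pos: [0.3736, -0.274, 0.3834]
tool_rot: [-3.141, 0.001, 0.0]
contact_force: [0.6, 0.1, 0.7]
opening: 0.0849
grip_force: 0.0
```

Emit:
{"name": "jog_arm", "arguments": {
  "steps": [
    {"delta_rot":[0,0,0],"linear":[0.019,-0.043,-0.0025],"grip":0.085},
    {"delta_rot":[0,0,0],"linear":[0.019,-0.043,-0.0025],"grip":0.085},
    {"delta_rot":[0,0,0],"linear":[0.019,-0.043,-0.0025],"grip":0.085},
    {"delta_rot":[0,0,0],"linear":[0.019,-0.043,-0.0025],"grip":0.085},
    {"delta_rot":[0,0,0],"linear":[0.019,-0.043,-0.0025],"grip":0.085},
    {"delta_rot":[0,0,0],"linear":[0.019,-0.043,-0.0025],"grip":0.085},
    {"delta_rot":[0,0,0],"linear":[0.019,-0.043,-0.0025],"grip":0.085},
    {"delta_rot":[0,0,0],"linear":[0,0,0],"grip":0.085},
    {"delta_rot":[0,0,0],"linear":[0,0,0],"grip":0.085}
  ]
}}

```text
t: 2.0
tool_pos: [0.5063, 0.026, 0.4006]
tool_rot: [3.141, 0.004, -0.002]
contact_force: [0.1, -0.0, -0.8]
opening: 0.085
grip_force: 0.0
```

```bash
python3 - <<'E'
from h import *
go(.5,.02,.4,90)
print(ctrl.get_obs()["dq"].round(3))
shot("wrist","w1.png")
E
```

```text
pos [0.5063 0.026  0.4006] yaw -89.86 q6 84.4 tilt 0.08 | rz 0.14 alt -179.86 lin [-0.0063  0.006   0.0006] norm 0.009
[-0.045 -0.017  0.008 -0.006  0.001 -0.001]
```

View pics/w1.png

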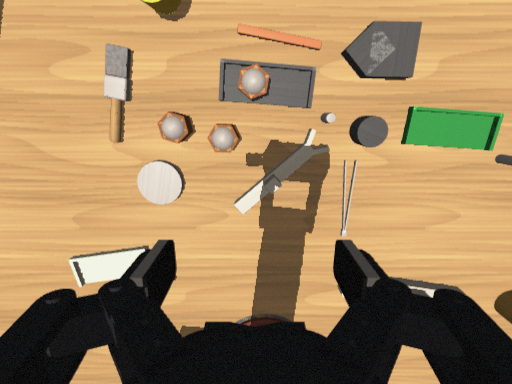

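The close view shows the tray at (267,85), A (253,80), B (223,138), C (174,127), post (328,117), bar fork (318,148), bar end (240,207) and lug (270,185). I'll go lower for accurate measurements.

Emit:
{"name": "jog_arm", "arguments": {
  "steps": [
    {"delta_rot":[0,0,0],"linear":[-0.007,0,0.05],"grip":0.085},
    {"delta_rot":[0,0,0],"linear":[-0.007,0,0.05],"grip":0.085},
    {"delta_rot":[0,0,0],"linear":[-0.007,0,0.05],"grip":0.085},
    {"delta_rot":[0,0,0],"linear":[-0.005,0,0.03],"grip":0.085},
    {"delta_rot":[0,0,0],"linear":[0,0,0],"grip":0.085},
    {"delta_rot":[0,0,0],"linear":[0,0,0],"grip":0.085},
    {"delta_rot":[0,0,0],"linear":[0,0,0],"grip":0.085}
  ]
}}

```text
t: 2.75
tool_pos: [0.4822, 0.0243, 0.226]
tool_rot: [3.141, -0.002, 0.008]
contact_force: [0.0, -0.1, 0.3]
opening: 0.0854
grip_force: 0.0
```

```bash
cat >> h.py <<'E'
def hexes(im,d,c):
    """blocks: steel/wood with z>.03; centre from all top pixels, orientation from hull of rim, near z=.04"""
    W=cloud(d,c); H=cv2.cvtColor(im,cv2.COLOR_RGB2HSV)
    m=((W[...,2]>.034)&(W[...,2]<.058)).astype(np.uint8)
    n,l,s,ce=cv2.connectedComponentsWithStats(m); out=[]
    for i in range(1,n):
        if not 400<s[i,4]<9000: continue
        M=l==i; P=W[M]; h=P[:,2].max()
        v,u=np.nonzero(M); 
        hull=cv2.convexHull(np.stack([u,v],1).astype(np.int32))[:,0]
        Q=np.array([ray(a,b,.04,c)[:2] for a,b in hull]).astype(np.float32)
        (cx,cy),r=cv2.minEnclosingCircle(Q)
        # resample hull boundary, 6-fold phase of radius
        L=np.vstack([Q,Q[:1]]);pts=np.vstack([np.linspace(L[k],L[k+1],40) for k in range(len(Q))])
        w=np.hypot(*np.diff(pts,axis=0,append=pts[:1]).T)
        ctr=np.array([cx,cy])
        dx=pts-ctr;th=np.arctan2(dx[:,1],dx[:,0]);rr=np.hypot(*dx.T)
        z=(w*(rr-rr.mean())*np.exp(6j*th)).sum()
        corner=np.degrees(np.angle(z))/6
        # flat normal = corner+30 (mod 60); widths
        wd=[np.ptp(pts@[np.cos(np.radians(corner+30+60*k)),np.sin(np.radians(corner+30+60*k))]) for k in range(3)]
        mid=[]
        for k in range(3):
            nv=np.array([np.cos(np.radians(corner+30+60*k)),np.sin(np.radians(corner+30+60*k))]);pr=pts@nv;mid.append((nv,(pr.max()+pr.min())/2))
        A=np.array([a for a,_ in mid]);b=np.array([x for _,x in mid]);ctr=np.linalg.lstsq(A,b,rcond=None)[0]
        out.append((ctr,(corner+30)%60,h)); print("hex c",ctr.round(4),"flatnormal",round((corner+30)%60,1),"widths",np.round(wd,4),"rad",round(r,4),"top",h.round(3),"px",s[i])
    return out
E
python3 - <<'E'
from h import *
go(.48,.04,.2,90)
im,d,c=shot("wrist","w2.png");hexes(im,d,c)
E
```

```text
pos [0.4822 0.0243 0.226 ] yaw -90.07 q6 84.1 tilt 0.29 | rz -0.07 alt 179.93 lin [-0.0024 -0.0157  0.0259] norm 0.03
hex c [0.6319 0.0285] flatnormal 20.0 widths [0.0523 0.0506 0.0514] rad 0.0297 top 0.058 px [ 226    9   50   61 2155]
hex c [0.5542 0.173 ] flatnormal 42.6 widths [0.0517 0.0526 0.0503] rad 0.0295 top 0.053 px [ 102   89   51   51 1741]
hex c [ 0.5476 -0.1865] flatnormal 60.0 widths [0.0616 0.0614 0.0556] rad 0.0313 top 0.048 px [ 407   95   54   50 2087]
hex c [0.5353 0.084 ] flatnormal 58.4 widths [0.0502 0.0508 0.05  ] rad 0.0287 top 0.054 px [ 180  109   49   44 1590]
```

View pics/w2.png

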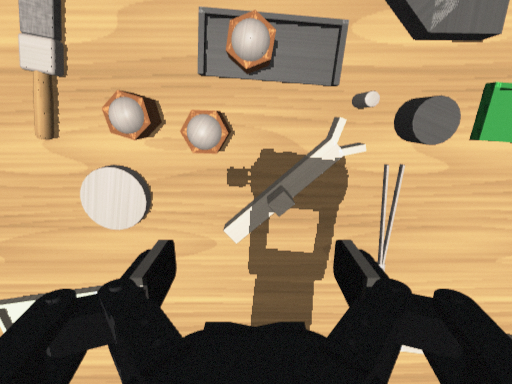

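The lower view shows A at (251,40) in the tray, C at (128,115), B at (205,132), post (367,99), fork (340,145), bar end (231,237) and lug (280,202). Next I'll fit the tray, post and bar.

```bash
cat >> h.py <<'E'
def unit(a): return np.array([np.cos(np.radians(a)),np.sin(np.radians(a))])
def tray_fit(im,d,c):
    W=cloud(d,c);H=cv2.cvtColor(im,cv2.COLOR_RGB2HSV)
    box=(W[...,0]>.56)&(W[...,0]<.72)&(abs(W[...,1])<.13)&(W[...,2]<.025)
    m=(box&(H[...,2]<105)&(H[...,1]<70)).astype(np.uint8)
    n,l,s,ce=cv2.connectedComponentsWithStats(m);i=1+s[1:,4].argmax();M=l==i
    # front edge: lowest mask pixel in each column
    us=np.nonzero(M.any(0))[0];us=us[8:-8];vs=np.array([np.nonzero(M[:,u])[0].max() for u in us])
    P=np.array([ray(u,v+.5,.004,c)[:2] for u,v in zip(us,vs)])
    L=cv2.fitLine(P.astype(np.float32),cv2.DIST_HUBER,0,.001,.001).ravel();e=L[:2]*np.sign(L[1]) ;a=np.degrees(np.arctan2(e[1],e[0]))
    ex=np.array([e[1],-e[0]])
    # end walls: top pixels
    T=W[M&(W[...,2]>.0125)&(W[...,2]<.02)][:,:2]
    y=(T-L[2:])@e; x=(T-L[2:])@ex
    print("tray px",s[i],"ydir",a.round(2),"front pt",L[2:].round(4),"resid",np.abs((P-L[2:])@ex).mean().round(4),"walls y",np.percentile(y,[.5,99.5]).round(4),"x",np.percentile(x,[.5,99.5]).round(4))
    yc=(np.percentile(y,.5)+np.percentile(y,99.5))/2
    t=L[2:]+yc*e+.033*ex; print("tray_floor",t.round(4)); return t,a
def post_fit(im,d,c,g=(.573,-.108)):
    W=cloud(d,c);m=(np.hypot(W[...,0]-g[0],W[...,1]-g[1])<.02)&(W[...,2]>.038)&(W[...,2]<.05)
    v,u=np.nonzero(m);Q=np.array([ray(a,b,.045,c)[:2] for a,b in zip(u,v)]).astype(np.float32)
    r=cv2.minEnclosingCircle(Q);print("post",np.round(r[0],4),"r",round(r[1],4),len(u));return np.array(r[0])
def bar_fit(im,d,c,box=(.34,.56,-.13,.09)):
    W=cloud(d,c);B=(W[...,0]>box[0])&(W[...,0]<box[1])&(W[...,1]>box[2])&(W[...,1]<box[3])
    m=B&(W[...,2]>.019)&(W[...,2]<.029)
    n,l,s,ce=cv2.connectedComponentsWithStats(m.astype(np.uint8));
    m=m&(l==1+s[1:,4].argmax()) if s[1:,4].max()>.8*m.sum() else m
    v,u=np.nonzero(m);Q=np.array([ray(a,b,.024,c)[:2] for a,b in zip(u,v)]).astype(np.float32)
    lm=B&(W[...,2]>.053)&(W[...,2]<.064); v,u=np.nonzero(lm); Ql=np.array([ray(a,b,.058,c)[:2] for a,b in zip(u,v)]).astype(np.float32)
    lug=cv2.minAreaRect(Ql)
    # axis from body: iterate, exclude fork part; end = side farther from lug? (lug 109 from fork, 90 from end)
    (cc,wh,an)=cv2.minAreaRect(Q); ax=unit(an if wh[0]>wh[1] else an+90)
    for _ in range(4):
        x=(Q-Q.mean(0))@ax; w=lambda k:np.ptp((Q[k]@np.array([-ax[1],ax[0]])))
        if w(x>np.percentile(x,92))>w(x<np.percentile(x,8)): ax=-ax; x=-x   # fork is wide: at -x
        k=(x<x.max()-.012)&(x>x.max()-.17)
        # edges midline
        nrm=np.array([-ax[1],ax[0]]);y=(Q-Q.mean(0))@nrm;bx=[];by=[]
        for x0 in np.arange(x.max()-.17,x.max()-.012,.006):
            kk=(x>x0)&(x<x0+.006)
            if kk.sum()>8 and np.ptp(y[kk])>.024: bx.append(x0+.003);by.append((y[kk].max()+y[kk].min())/2)
        s_,b_=np.polyfit(bx,by,1); ax=ax+s_*nrm; ax/=np.linalg.norm(ax)
    nrm=np.array([-ax[1],ax[0]]);x=(Q-Q.mean(0))@ax
    end=Q.mean(0)+x.max()*ax+b_*nrm
    print("bar ang",np.degrees(np.arctan2(ax[1],ax[0])).round(2),"len",np.ptp(x).round(4),"end",end.round(4),"fork",(end-.1993*ax).round(4),"lug exp",(end-.09*ax).round(4),"lug seen",np.round(lug[0],4),np.round(lug[1],4),round(lug[2],1),"width",np.median([np.ptp(y[(x>a)&(x<a+.006)]) for a in np.arange(x.max()-.06,x.max()-.02,.006)]).round(4))
    return end-.1993*ax,ax
E
python3 - <<'E'
from h import *
im,d,c=load("w2.png")
t,a=tray_fit(im,d,c);p=post_fit(im,d,c)
e=unit(a);ex=np.array([e[1],-e[0]]);print("post in tray",(p-t)@ex,(p-t)@e)
for b in([.6319,.0285],[.5353,.084],[.5542,.173]): print((b-t)@ex,(b-t)@e)
f,ax=bar_fit(im,d,c);print("fork dist",np.linalg.norm(f-p))
E
```

```text
tray px [265  17  82  69 755] ydir 37.61 front pt [ 0.6359 -0.0392] resid 0.0096 walls y [-0.0582  0.0502] x [-0.0246  0.0426]
tray_floor [ 0.6529 -0.0678]
post [ 0.5713 -0.1076] r 0.0098 230
post in tray -0.018236773783309176 -0.08883815083183699
-0.08906062823853866 0.04216976185332043
-0.1919823446544208 -0.0004791557382513762
-0.25094875728211774 0.06881133497248394
bar ang 131.53 len 0.2142 end [0.3924 0.059 ] fork [ 0.5245 -0.0902] lug exp [ 0.4521 -0.0084] lug seen [0.4945 0.0314] [0.1392 0.0264] 42.3 width 0.0286
fork dist 0.04994302246150145
```

```bash
python3 - <<'E'
from h import *
im,d,c=load("w2.png");W=cloud(d,c);H=cv2.cvtColor(im,cv2.COLOR_RGB2HSV)
for u,v in((215,50),(300,50),(320,70),(300,78),(300,90),(270,12),(202,50),(300,84),(344,50)):print(u,v,H[v,u],W[v,u].round(4))
E
sed -i 's/(H\[...,2\]<105)&(H\[...,1\]<70)/(H[...,2]<125)\&(H[...,1]<60)/; s/\.any(0))\[0\];us=us\[8:-8\]/.sum(0)>25)[0];us=us[10:-10]/' h.py
python3 - <<'E'
from h import *
im,d,c=load("w2.png")
t,a=tray_fit(im,d,c);p=np.array([.5713,-.1076])
e=unit(a);ex=np.array([e[1],-e[0]]);print("post in tray",(p-t)@ex,(p-t)@e)
for b in([.6319,.0285],[.5353,.084],[.5542,.173]): print((b-t)@ex,(b-t)@e)
E
```

```text
215 50 [ 15  13 114] [0.6297 0.0719 0.0043]
300 50 [ 30  11 113] [ 0.6296 -0.0316  0.004 ]
320 70 [ 20  14 111] [ 0.607  -0.0573  0.0051]
300 78 [ 13  16 114] [ 0.5978 -0.0328  0.0057]
300 90 [ 16 122 220] [ 0.584  -0.034   0.0022]
270 12 [ 16 104 193] [0.666  0.0062 0.0163]
202 50 [ 18  11 113] [0.6268 0.0853 0.0183]
300 84 [ 16 121 205] [ 5.914e-01 -3.400e-02 -1.000e-04]
344 50 [ 16  91 168] [ 0.6267 -0.0812  0.0178]
tray px [ 198    8  150   78 7269] ydir 85.56 front pt [ 0.5944 -0.0071] resid 0.0003 walls y [-0.0708  0.0997] x [0.0008 0.0695]
tray_floor [0.6284 0.0048]
post in tray -0.048242652188344615 -0.11646239106092585
0.0016318217902344175 0.02392317783501017
-0.09897736288766448 0.07177296966876853
-0.0870288247958857 0.1619696594696866
```

```bash
cat >> h.py <<'E'
T0=np.array([.6285,.0053]);EY=unit(85.56);EX=np.array([EY[1],-EY[0]])
def tr(x,y): return T0+x*EX+y*EY
def inT(p): return np.array([(p-T0)@EX,(p-T0)@EY])
E
python3 -c "
from h import *
go(.631,.0285,.10,-40)"
```

```text
pos [0.4824 0.0245 0.2261] yaw -90.05 q6 84.1 tilt 0.31 | rz -50.05 alt 129.95 lin [0.0982 0.1107 0.1269] norm 0.195
```

Emit:
{"name": "jog_arm", "arguments": {
  "steps": [
    {"delta_rot":[0,0,-8.4],"linear":[0,0,0.015],"grip":0.085},
    {"delta_rot":[0,0,-8.4],"linear":[0,0,0.015],"grip":0.085},
    {"delta_rot":[0,0,-8.4],"linear":[0,0,0.015],"grip":0.085},
    {"delta_rot":[0,0,-8.4],"linear":[0,0,0.015],"grip":0.085},
    {"delta_rot":[0,0,-8.4],"linear":[0,0,0.02],"grip":0.085},
    {"delta_rot":[0,0,-8.05],"linear":[0,0,0.02],"grip":0.085},
    {"delta_rot":[0,0,0],"linear":[0.0327,0.037,0.009],"grip":0.085},
    {"delta_rot":[0,0,0],"linear":[0.0327,0.037,0.009],"grip":0.085},
    {"delta_rot":[0,0,0],"linear":[0.0327,0.037,0.009],"grip":0.085},
    {"delta_rot":[0,0,0],"linear":[0,0,0],"grip":0.085}
  ]
}}

```text
t: 3.8
tool_pos: [0.6328, 0.0286, 0.0935]
tool_rot: [-2.846, -1.328, 0.001]
contact_force: [-0.5, -0.3, -0.4]
opening: 0.0853
grip_force: 0.0
```

```bash
python3 -c "
from h import *
go(.631,.0285,.02,-40)"
```

```text
pos [0.6328 0.0286 0.0935] yaw -39.96 q6 35.8 tilt 0.06 | rz 0.04 alt -179.96 lin [-0.0012 -0.0012  0.0735] norm 0.074
```

Emit:
{"name": "jog_arm", "arguments": {
  "steps": [
    {"delta_rot":[0,0,0],"linear":[-0.0012,-0.0012,0.025],"grip":0.085},
    {"delta_rot":[0,0,0],"linear":[0,0,0.025],"grip":0.085},
    {"delta_rot":[0,0,0],"linear":[0,0,0.0245],"grip":0.085},
    {"delta_rot":[0,0,0],"linear":[0,0,0],"grip":0.04},
    {"delta_rot":[0,0,0],"linear":[0,0,0],"grip":0.04},
    {"delta_rot":[0,0,0],"linear":[0,0,0],"grip":0.04},
    {"delta_rot":[0,0,0],"linear":[0,0,0],"grip":0.04},
    {"delta_rot":[0,0,0],"linear":[0,0,0],"grip":0.04},
    {"delta_rot":[0,0,0],"linear":[0,0,0],"grip":0.04}
  ],
  "newtons": 40
}}

```text
t: 4.7
tool_pos: [0.6286, 0.0287, 0.0245]
tool_rot: [2.844, 1.328, 0.007]
contact_force: [0.6, -0.1, 7.0]
opening: 0.049
grip_force: 44.5
```

```bash
python3 -c "
from h import *
x=tr(0,.0525);go(x[0],x[1],.0195,-34.44)"
```

```text
pos [0.6286 0.0287 0.0245] yaw -39.95 q6 35.8 tilt 0.28 | rz -5.51 alt 174.49 lin [ 0.0261 -0.0131  0.005 ] norm 0.03
```

Emit:
{"name": "jog_arm", "arguments": {
  "steps": [
    {"delta_rot":[0,0,0],"linear":[0,0,-0.004],"grip":0.04},
    {"delta_rot":[0,0,-5.5],"linear":[0,0,0],"grip":0.04},
    {"delta_rot":[0,0,0],"linear":[0.009,-0.0045,0],"grip":0.04},
    {"delta_rot":[0,0,0],"linear":[0.009,-0.0045,0],"grip":0.04},
    {"delta_rot":[0,0,0],"linear":[0.008,-0.004,0],"grip":0.04},
    {"delta_rot":[0,0,0],"linear":[0,0,0],"grip":0.04},
    {"delta_rot":[0,0,0],"linear":[0,0,0],"grip":0.04},
    {"delta_rot":[0,0,0],"linear":[0,0,0],"grip":0.04}
  ]
}}

```text
t: 5.5
tool_pos: [0.6301, 0.0572, 0.0252]
tool_rot: [2.778, 1.464, -0.003]
contact_force: [-1.7, -4.8, 0.1]
opening: 0.0491
grip_force: 43.8
```

```bash
python3 -c "
from h import *
print(inT(ctrl.get_obs()['tool_pos'][:2]))
x=tr(0,.0525);go(x[0],x[1],.0245,-34.44)"
```

```text
[-0.00247031  0.05189645]
pos [0.6301 0.0572 0.0252] yaw -34.44 q6 33.0 tilt 0.16 | rz 0.0 alt -180.0 lin [0.0018 0.0018 0.0007] norm 0.003
```

Emit:
{"name": "jog_arm", "arguments": {
  "steps": [
    {"delta_rot":[0,0,0],"linear":[0,0,0.001],"grip":0.04},
    {"delta_rot":[0,0,0],"linear":[0,0,0],"grip":0.075},
    {"delta_rot":[0,0,0],"linear":[0,0,0],"grip":0.085},
    {"delta_rot":[0,0,0],"linear":[0,0,0],"grip":0.085},
    {"delta_rot":[0,0,0],"linear":[0,0,-0.03],"grip":0.085},
    {"delta_rot":[0,0,0],"linear":[0,0,-0.04],"grip":0.085},
    {"delta_rot":[0,0,8.4],"linear":[0,0,0],"grip":0.085},
    {"delta_rot":[0,0,8.4],"linear":[0,0,0],"grip":0.085},
    {"delta_rot":[0,0,8.4],"linear":[0,0,0],"grip":0.085},
    {"delta_rot":[0,0,2.0],"linear":[0,0,0],"grip":0.085}
  ]
}}

```text
t: 6.5
tool_pos: [0.6305, 0.0581, 0.0946]
tool_rot: [-3.047, -0.764, -0.001]
contact_force: [0.0, 1.1, 0.3]
opening: 0.085
grip_force: 0.0
```

```bash
python3 -c "
from h import *
go(.5353,.084,.09,-61.6)"
```

```text
pos [0.6305 0.0581 0.0946] yaw -61.84 q6 60.3 tilt 0.04 | rz -0.24 alt 179.76 lin [-0.0714 -0.0681  0.0046] norm 0.099
```

Emit:
{"name": "jog_arm", "arguments": {
  "steps": [
    {"delta_rot":[0,0,0],"linear":[-0.0238,-0.0227,0.0],"grip":0.085},
    {"delta_rot":[0,0,0],"linear":[-0.0238,-0.0227,0.0],"grip":0.085},
    {"delta_rot":[0,0,0],"linear":[-0.0238,-0.0227,0.0],"grip":0.085},
    {"delta_rot":[0,0,0],"linear":[0,0,0],"grip":0.085},
    {"delta_rot":[0,0,0],"linear":[0,0,0.025],"grip":0.085},
    {"delta_rot":[0,0,0],"linear":[0,0,0.025],"grip":0.085},
    {"delta_rot":[0,0,0],"linear":[0,0,0.027],"grip":0.085},
    {"delta_rot":[0,0,0],"linear":[0,0,0],"grip":0.07},
    {"delta_rot":[0,0,0],"linear":[0,0,0],"grip":0.055},
    {"delta_rot":[0,0,0],"linear":[0,0,0],"grip":0.04}
  ]
}}

```text
t: 7.5
tool_pos: [0.5371, 0.0838, 0.0195]
tool_rot: [3.045, 0.769, 0.005]
contact_force: [-0.1, 0.8, -2.1]
opening: 0.0491
grip_force: 43.2
```

Emit:
{"name": "jog_arm", "arguments": {
  "steps": [
    {"delta_rot":[0,0,0],"linear":[0,0,0],"grip":0.04},
    {"delta_rot":[0,0,0],"linear":[0,0,0],"grip":0.04},
    {"delta_rot":[0,0,0],"linear":[0,0,0],"grip":0.04}
  ]
}}

```text
t: 7.8
tool_pos: [0.5367, 0.0837, 0.019]
tool_rot: [3.045, 0.769, 0.005]
contact_force: [-0.1, -0.4, 3.1]
opening: 0.049
grip_force: 44.0
```

```bash
python3 -c "
from h import *
x=tr(0,0.0005);go(x[0],x[1],.095,-34.44)"
```

```text
pos [0.5367 0.0837 0.019 ] yaw -61.66 q6 62.7 tilt 0.18 | rz -27.22 alt 152.78 lin [-0.0122  0.12   -0.0757] norm 0.142
```

Emit:
{"name": "jog_arm", "arguments": {
  "steps": [
    {"delta_rot":[0,0,0],"linear":[0,0,-0.035],"grip":0.04},
    {"delta_rot":[0,0,-8.5],"linear":[0,0,-0.02],"grip":0.04},
    {"delta_rot":[0,0,-8.5],"linear":[0,0,-0.022],"grip":0.04},
    {"delta_rot":[0,0,-8.5],"linear":[0,0,0],"grip":0.04},
    {"delta_rot":[0,0,-1.72],"linear":[0,0,0],"grip":0.04},
    {"delta_rot":[0,0,0],"linear":[-0.003,0.03,0],"grip":0.04},
    {"delta_rot":[0,0,0],"linear":[-0.003,0.03,0],"grip":0.04},
    {"delta_rot":[0,0,0],"linear":[-0.003,0.03,0],"grip":0.04},
    {"delta_rot":[0,0,0],"linear":[-0.003,0.03,0],"grip":0.04},
    {"delta_rot":[0,0,0],"linear":[0,0,0],"grip":0.04}
  ]
}}

```text
t: 8.8
tool_pos: [0.6292, 0.0036, 0.0942]
tool_rot: [2.78, 1.46, 0.001]
contact_force: [0.3, 0.5, -1.9]
opening: 0.0496
grip_force: 43.4
```

```bash
python3 -c "
from h import *
shot('wrist','w3.png')
x=tr(0,0.0005);go(x[0],x[1],.026,-34.44)
im,d,c=load('w3.png');r=hexes(im,d,c)"
```

```text
pos [0.6278 0.0049 0.0938] yaw -34.53 q6 28.2 tilt 0.06 | rz -0.09 alt 179.91 lin [0.0012 0.0002 0.0678] norm 0.068
hex c [0.5564 0.172 ] flatnormal 41.7 widths [0.0504 0.0506 0.0524] rad 0.0293 top 0.054 px [   0   29   68   88 4501]
hex c [0.6305 0.0591] flatnormal 25.4 widths [0.0519 0.0512 0.0513] rad 0.0296 top 0.058 px [ 176  109   73   82 4361]
```

View pics/w3.png

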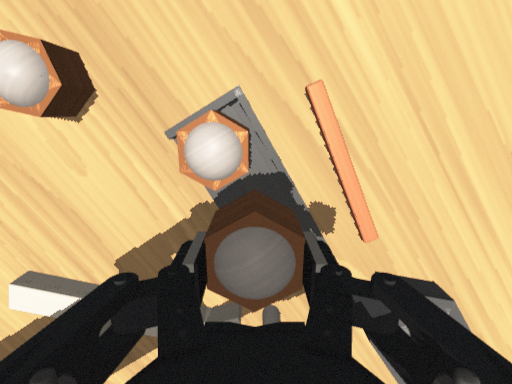

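The view shows A at (213,150) against the tray's +y wall with its flats square. B is held at (255,262) over the tray's middle and C is at (20,75). I'll lower B.

Emit:
{"name": "jog_arm", "arguments": {
  "steps": [
    {"delta_rot":[0,0,0],"linear":[0,0,0.025],"grip":0.04},
    {"delta_rot":[0,0,0],"linear":[0,0,0.025],"grip":0.04},
    {"delta_rot":[0,0,0],"linear":[0,0,0.012],"grip":0.04},
    {"delta_rot":[0,0,0],"linear":[0,0,0.005],"grip":0.04},
    {"delta_rot":[0,0,0],"linear":[0,0,0],"grip":0.04},
    {"delta_rot":[0,0,0],"linear":[0,0,0],"grip":0.04}
  ]
}}

```text
t: 9.45
tool_pos: [0.6282, 0.0061, 0.0286]
tool_rot: [2.778, 1.464, 0.002]
contact_force: [0.6, -0.4, -2.3]
opening: 0.049
grip_force: 43.2
```

```bash
python3 -c "
from h import *
o=ctrl.get_obs();print(inT(o['tool_pos'][:2]),o['contact_force'])
x=tr(-0.001,0.0035);go(x[0],x[1],.0235,-34.44)"
```

```text
[-0.00039708  0.00073985] [ 0.59842298 -0.44904776 -2.34361191]
pos [0.6282 0.0061 0.0286] yaw -34.41 q6 28.2 tilt 0.1 | rz 0.03 alt -179.97 lin [ 0.0021 -0.0019  0.0051] norm 0.006
```

Emit:
{"name": "jog_arm", "arguments": {
  "steps": [
    {"delta_rot":[0,0,0],"linear":[0,0,0.004],"grip":0.04},
    {"delta_rot":[0,0,0],"linear":[0,0,0.001],"grip":0.04},
    {"delta_rot":[0,0,0],"linear":[0.0011,-0.001,0],"grip":0.04},
    {"delta_rot":[0,0,0],"linear":[0.0011,-0.001,0],"grip":0.04},
    {"delta_rot":[0,0,0],"linear":[0,0,0],"grip":0.04},
    {"delta_rot":[0,0,0],"linear":[0,0,0],"grip":0.04}
  ]
}}

```text
t: 10.05
tool_pos: [0.6276, 0.0089, 0.0231]
tool_rot: [2.779, 1.464, 0.002]
contact_force: [0.2, -0.2, 2.7]
opening: 0.0488
grip_force: 43.7
```

```bash
python3 -c "
from h import *
o=ctrl.get_obs();print(inT(o['tool_pos'][:2]),o['contact_force'])
go(.555,.1725,.09,-17.8)"
```

```text
[-0.00121853  0.00349657] [ 0.20946642 -0.23935471  2.74924725]
pos [0.6276 0.0089 0.0231] yaw -34.43 q6 28.4 tilt 0.07 | rz -16.63 alt 163.37 lin [ 0.1336 -0.119  -0.067 ] norm 0.191
```

Emit:
{"name": "jog_arm", "arguments": {
  "steps": [
    {"delta_rot":[0,0,0],"linear":[0,0,0],"grip":0.075},
    {"delta_rot":[0,0,0],"linear":[0,0,0],"grip":0.085},
    {"delta_rot":[0,0,0],"linear":[0,0,0],"grip":0.085},
    {"delta_rot":[0,0,0],"linear":[0,0,-0.03],"grip":0.085},
    {"delta_rot":[0,0,-8.3],"linear":[0,0,-0.037],"grip":0.085},
    {"delta_rot":[0,0,-8.3],"linear":[0,0,0],"grip":0.085},
    {"delta_rot":[0,0,0],"linear":[0.0334,-0.0297,0],"grip":0.085},
    {"delta_rot":[0,0,0],"linear":[0.0334,-0.0297,0],"grip":0.085},
    {"delta_rot":[0,0,0],"linear":[0.0334,-0.0297,0],"grip":0.085},
    {"delta_rot":[0,0,0],"linear":[0.0334,-0.0297,0],"grip":0.085}
  ]
}}

```text
t: 11.05
tool_pos: [0.5539, 0.1738, 0.0894]
tool_rot: [-2.539, -1.849, -0.0]
contact_force: [1.1, 0.5, 0.5]
opening: 0.0849
grip_force: 0.0
```

```bash
python3 -c "
from h import *
go(.5545,.1727,.017,-17.6)"
```

```text
pos [0.5539 0.1738 0.0894] yaw -17.87 q6 27.9 tilt 0.01 | rz -0.27 alt 179.73 lin [-0.0008  0.0009  0.0724] norm 0.072
```

Emit:
{"name": "jog_arm", "arguments": {
  "steps": [
    {"delta_rot":[0,0,0],"linear":[0,0,0.025],"grip":0.085},
    {"delta_rot":[0,0,0],"linear":[0,0,0.025],"grip":0.085},
    {"delta_rot":[0,0,0],"linear":[0,0,0.022],"grip":0.085},
    {"delta_rot":[0,0,0],"linear":[0,0,0],"grip":0.07},
    {"delta_rot":[0,0,0],"linear":[0,0,0],"grip":0.055},
    {"delta_rot":[0,0,0],"linear":[0,0,0],"grip":0.04},
    {"delta_rot":[0,0,0],"linear":[0,0,0],"grip":0.04},
    {"delta_rot":[0,0,0],"linear":[0,0,0],"grip":0.04},
    {"delta_rot":[0,0,0],"linear":[0,0,0],"grip":0.04}
  ]
}}

```text
t: 11.95
tool_pos: [0.5559, 0.1725, 0.0187]
tool_rot: [2.538, 1.85, 0.003]
contact_force: [0.1, -0.6, 3.5]
opening: 0.0489
grip_force: 44.3
```

```bash
python3 -c "
from h import *
x=tr(-0.001,-.0500);go(x[0],x[1],.11,-34.44);print(x)"
```

```text
pos [0.5559 0.1725 0.0187] yaw -17.84 q6 27.8 tilt 0.13 | rz 16.6 alt -163.4 lin [-0.1405  0.1787 -0.0912] norm 0.245
[ 0.62363225 -0.04447253]
```

Emit:
{"name": "jog_arm", "arguments": {
  "steps": [
    {"delta_rot":[0,0,0],"linear":[0,0,-0.045],"grip":0.04},
    {"delta_rot":[0,0,8.3],"linear":[0,0,-0.045],"grip":0.04},
    {"delta_rot":[0,0,8.3],"linear":[0,0,0],"grip":0.04},
    {"delta_rot":[0,0,0],"linear":[-0.0281,0.0357,0],"grip":0.04},
    {"delta_rot":[0,0,0],"linear":[-0.0281,0.0357,0],"grip":0.04},
    {"delta_rot":[0,0,0],"linear":[-0.0281,0.0357,0],"grip":0.04},
    {"delta_rot":[0,0,0],"linear":[-0.0281,0.0357,0],"grip":0.04},
    {"delta_rot":[0,0,0],"linear":[-0.0281,0.0357,0],"grip":0.04},
    {"delta_rot":[0,0,0],"linear":[0,0,0],"grip":0.04},
    {"delta_rot":[0,0,0],"linear":[0,0,0],"grip":0.04}
  ]
}}

```text
t: 12.95
tool_pos: [0.6223, -0.0453, 0.1067]
tool_rot: [-2.78, -1.461, 0.001]
contact_force: [-0.2, -0.2, -1.0]
opening: 0.0491
grip_force: 43.6
```

```bash
python3 -c "
from h import *
shot('wrist','w4.png')
x=tr(-0.001,-.0495);go(x[0],x[1],.023,-34.44)
im,d,c=load('w4.png')
for h in hexes(im,d,c): print(inT(h[0]))"
```

```text
pos [ 0.622  -0.0442  0.1066] yaw -34.47 q6 23.5 tilt 0.09 | rz -0.03 alt 179.97 lin [0.0012 0.0014 0.0836] norm 0.084
hex c [0.6282 0.0344] flatnormal 28.2 widths [0.0805 0.104  0.0753] rad 0.0533 top 0.058 px [ 145   41  108  145 8558]
hex c [ 0.4471 -0.0077] flatnormal 28.3 widths [0.0414 0.0358 0.045 ] rad 0.0239 top 0.058 px [ 43 259  49  41 906]
[-0.00256874  0.02902674]
[-0.1798434  -0.02698106]
```

Emit:
{"name": "jog_arm", "arguments": {
  "steps": [
    {"delta_rot":[0,0,0],"linear":[0.0006,0.001,0.025],"grip":0.04},
    {"delta_rot":[0,0,0],"linear":[0,0,0.025],"grip":0.04},
    {"delta_rot":[0,0,0],"linear":[0,0,0.022],"grip":0.04},
    {"delta_rot":[0,0,0],"linear":[0,0,0.008],"grip":0.04},
    {"delta_rot":[0,0,0],"linear":[0,0,0.004],"grip":0.04},
    {"delta_rot":[0,0,0],"linear":[0,0,0],"grip":0.04},
    {"delta_rot":[0,0,0],"linear":[0,0,0],"grip":0.04}
  ]
}}

```text
t: 13.7
tool_pos: [0.6248, -0.0442, 0.0247]
tool_rot: [2.778, 1.465, 0.003]
contact_force: [-0.3, -0.3, -0.8]
opening: 0.0491
grip_force: 43.6
```

```bash
python3 -c "
from h import *
o=ctrl.get_obs();print(inT(o['tool_pos'][:2]),o['contact_force'])
x=tr(-0.001,-0.0465);go(x[0],x[1],.0230,-34.44)"
```

```text
[ 0.00016561 -0.04964674] [-0.30553888 -0.26354124 -0.80958608]
pos [ 0.6248 -0.0442  0.0247] yaw -34.4 q6 23.5 tilt 0.15 | rz 0.04 alt -179.96 lin [ 0.0021 -0.0026  0.0017] norm 0.004
```

Emit:
{"name": "jog_arm", "arguments": {
  "steps": [
    {"delta_rot":[0,0,0],"linear":[0,0,0.002],"grip":0.04},
    {"delta_rot":[0,0,0],"linear":[0.0015,-0.0009,0],"grip":0.04},
    {"delta_rot":[0,0,0],"linear":[0.0015,-0.0009,0],"grip":0.04},
    {"delta_rot":[0,0,0],"linear":[0,0,0],"grip":0.04},
    {"delta_rot":[0,0,0],"linear":[0,0,0],"grip":0.04},
    {"delta_rot":[0,0,0],"linear":[0,0,0],"grip":0.04}
  ]
}}

```text
t: 14.3
tool_pos: [0.6251, -0.042, 0.0227]
tool_rot: [2.777, 1.463, 0.002]
contact_force: [-0.9, -5.6, 5.9]
opening: 0.0493
grip_force: 44.5
```

```bash
python3 -c "
from h import *
o=ctrl.get_obs();print(inT(o['tool_pos'][:2]),o['contact_force'],o['tool_pos'])"
```

```text
[ 0.00029996 -0.04738471] [-0.878885   -5.61935441  5.90101867] [ 0.62513076 -0.04196573  0.02273941]
```

Emit:
{"name": "jog_arm", "arguments": {
  "steps": [
    {"delta_rot":[0,0,0],"linear":[0,0,0],"grip":0.075},
    {"delta_rot":[0,0,0],"linear":[0,0,0],"grip":0.085},
    {"delta_rot":[0,0,0],"linear":[0,0,0],"grip":0.085},
    {"delta_rot":[0,0,0],"linear":[0,0,-0.04],"grip":0.085},
    {"delta_rot":[0,0,7.0],"linear":[0,0,-0.045],"grip":0.085},
    {"delta_rot":[0,0,7.0],"linear":[0,0,-0.05],"grip":0.085},
    {"delta_rot":[0,0,0],"linear":[-0.041,0.02,-0.02],"grip":0.085},
    {"delta_rot":[0,0,0],"linear":[-0.041,0.02,-0.02],"grip":0.085},
    {"delta_rot":[0,0,0],"linear":[-0.041,0.02,-0.02],"grip":0.085},
    {"delta_rot":[0,0,0],"linear":[0,0,0],"grip":0.085}
  ]
}}

```text
t: 15.3
tool_pos: [0.5717, -0.1718, 0.22]
tool_rot: [2.935, 1.105, 0.005]
contact_force: [1.2, 0.8, 0.3]
opening: 0.0851
grip_force: 0.0
```

```bash
cat >> h.py <<'E'
def lugfit(im,d,c,near):
    W=cloud(d,c);m=(np.hypot(W[...,0]-near[0],W[...,1]-near[1])<.03)&(W[...,2]>.052)&(W[...,2]<.064)
    v,u=np.nonzero(m);Q=np.array([ray(a,b,.058,c)[:2] for a,b in zip(u,v)]).astype(np.float32)
    r=cv2.minAreaRect(Q);print("lug",np.round(r[0],4),np.round(r[1],4),round(r[2],1));return r
E
python3 -c "
from h import *
im,d,c=shot('wrist','w5.png')
go(.4521,-.0084,.1,-48.47)
p=post_fit(im,d,c);f,ax=bar_fit(im,d,c,(.34,.56,-.13,.058));print('dist',np.linalg.norm(f-p));lugfit(im,d,c,(.452,-.008))"
```

```text
pos [ 0.5718 -0.1695  0.2182] yaw -48.64 q6 25.0 tilt 0.18 | rz -0.17 alt 179.83 lin [ 0.017  -0.2003  0.1177] norm 0.233
post [ 0.5725 -0.1089] r 0.0092 187
bar ang 131.54 len 0.2165 end [0.3918 0.0598] fork [ 0.5239 -0.0894] lug exp [ 0.4514 -0.0076] lug seen [ 0.4525 -0.0083] [0.0218 0.0291] 41.2 width 0.0277
dist 0.05232431150239995
lug [ 0.4527 -0.0085] [0.0218 0.0294] 41.2
```

View pics/w5.png

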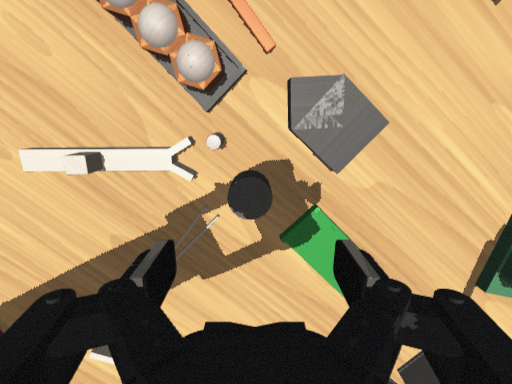

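The view shows the three blocks touching in a row in the tray at (195,60), (158,24) and (121,0). The bar has its fork at (185,160), its lug at (83,162) and its end at (22,160), and the post is at (215,142). Nothing blocks the bar, so I'll go to the lug.

Emit:
{"name": "jog_arm", "arguments": {
  "steps": [
    {"delta_rot":[0,0,0],"linear":[0.0034,-0.0402,0.014],"grip":0.07},
    {"delta_rot":[0,0,0],"linear":[0.0034,-0.0402,0.014],"grip":0.07},
    {"delta_rot":[0,0,0],"linear":[0.0034,-0.0402,0.014],"grip":0.07},
    {"delta_rot":[0,0,0],"linear":[0.0034,-0.0402,0.014],"grip":0.07},
    {"delta_rot":[0,0,0],"linear":[0.0034,-0.0402,0.014],"grip":0.07},
    {"delta_rot":[0,0,0],"linear":[0,0,0.02],"grip":0.07},
    {"delta_rot":[0,0,0],"linear":[0,0,0],"grip":0.07},
    {"delta_rot":[0,0,0],"linear":[0,0,0],"grip":0.07}
  ]
}}

```text
t: 16.15
tool_pos: [0.4508, -0.005, 0.1257]
tool_rot: [-2.935, -1.116, 0.002]
contact_force: [0.1, 0.1, 0.9]
opening: 0.0701
grip_force: 0.0
```

```bash
python3 -c "
from h import *
go(.4525,-.0083,.032,-48.47);print(ctrl.get_obs()['contact_force'])
im,d,c=shot('wrist','w6.png')
for h in hexes(im,d,c): print(inT(h[0]))"
```

```text
pos [ 0.4508 -0.005   0.1257] yaw -48.37 q6 38.2 tilt 0.11 | rz 0.1 alt -179.9 lin [-0.0008  0.0038  0.0937] norm 0.094
[0.0784413  0.05329979 0.9330057 ]
hex c [ 0.6207 -0.0117] flatnormal 19.6 widths [0.0651 0.1127 0.1029] rad 0.0616 top 0.058 px [ 341    0  137  106 8354]
hex c [ 0.5716 -0.1086] flatnormal 52.8 widths [0.0206 0.0253 0.0214] rad 0.0128 top 0.048 px [423 164  30  22 491]
hex c [ 0.5476 -0.1861] flatnormal 16.2 widths [0.0562 0.0657 0.0646] rad 0.034 top 0.049 px [ 434  217   70   59 3112]
[-0.00644306 -0.0175525 ]
[-0.04794319 -0.11796428]
[-0.06581599 -0.19711894]
```

Emit:
{"name": "jog_arm", "arguments": {
  "steps": [
    {"delta_rot":[0,0,0],"linear":[-0.0008,0.0038,0.03],"grip":0.07},
    {"delta_rot":[0,0,0],"linear":[0,0,0.03],"grip":0.07},
    {"delta_rot":[0,0,0],"linear":[0,0,0.03],"grip":0.06},
    {"delta_rot":[0,0,0],"linear":[0,0,0.003],"grip":0.05},
    {"delta_rot":[0,0,0],"linear":[0,0,0],"grip":0.04},
    {"delta_rot":[0,0,0],"linear":[0,0,0],"grip":0.03},
    {"delta_rot":[0,0,0],"linear":[0,0,0],"grip":0.015},
    {"delta_rot":[0,0,0],"linear":[0,0,0],"grip":0.015},
    {"delta_rot":[0,0,0],"linear":[0,0,0],"grip":0.015}
  ],
  "newtons": 40
}}

```text
t: 17.1
tool_pos: [0.4549, -0.0094, 0.0357]
tool_rot: [2.935, 1.114, 0.005]
contact_force: [0.7, -0.0, 7.0]
opening: 0.0252
grip_force: 41.5
```

```bash
cat >> h.py <<'E'
PO=T0-.048*EX-.118*EY
def piv(a,z,push=0,off=None):
    """TCP target with the fork on the post, bar at world angle a, pushed toward post by push"""
    p=PO+(.1093-push)*unit(a); go(p[0],p[1],z,a)
E
python3 -c "
from h import *
print(PO);piv(131.5,.032)
o=ctrl.get_obs();print(o['opening'],o['tool_pos'],o['contact_force'])"
```

```text
[ 0.57150907 -0.10862995]
pos [ 0.4549 -0.0094  0.0357] yaw -48.43 q6 37.8 tilt 0.22 | rz 0.07 alt -179.93 lin [0.0216 0.0423 0.0038] norm 0.048
0.02516135746504699 [ 0.45488325 -0.00940651  0.03565317] [ 0.66122065 -0.02302355  6.99760906]
```

Emit:
{"name": "jog_arm", "arguments": {
  "steps": [
    {"delta_rot":[0,0,0],"linear":[0.0072,0,0],"grip":0.015},
    {"delta_rot":[0,0,0],"linear":[0.0072,0,0],"grip":0.015},
    {"delta_rot":[0,0,0],"linear":[0.0072,0,0],"grip":0.015},
    {"delta_rot":[0,0,0],"linear":[0,0.01,0],"grip":0.015},
    {"delta_rot":[0,0,0],"linear":[0,0.01,0],"grip":0.015},
    {"delta_rot":[0,0,0],"linear":[0,0.01,0],"grip":0.015},
    {"delta_rot":[0,0,0],"linear":[0,0.006,0],"grip":0.015},
    {"delta_rot":[0,0,0],"linear":[0,0,0],"grip":0.015},
    {"delta_rot":[0,0,0],"linear":[0,0,0],"grip":0.015}
  ]
}}

```text
t: 18.0
tool_pos: [0.4952, -0.022, 0.0356]
tool_rot: [2.935, 1.114, 0.006]
contact_force: [0.3, 1.0, 5.1]
opening: 0.0255
grip_force: 41.4
```

```bash
python3 -c "
from h import *
piv(131.5,.032)
o=ctrl.get_obs();print(o['opening'],o['tool_pos'],o['contact_force'])
im,d,c=shot('wrist','w7.png')
W=cloud(d,c);print(np.nanmax(d))"
```

```text
pos [ 0.4952 -0.022   0.0356] yaw -48.43 q6 37.2 tilt 0.26 | rz 0.07 alt -179.93 lin [-0.0002  0.0061  0.0036] norm 0.007
0.025501152724095456 [ 0.49518022 -0.02201278  0.0356121 ] [0.32271816 1.00017191 5.06458594]
0.23529434
```

View pics/w7.png

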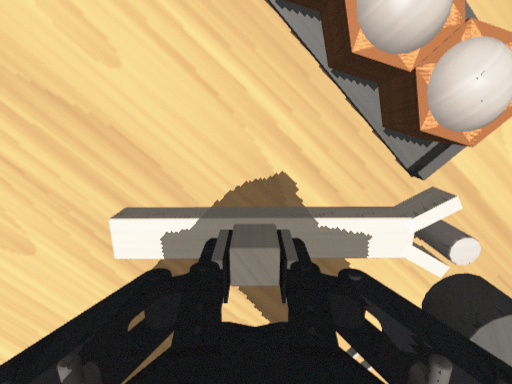

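The view shows the post (465,250) between the prongs (435,205) and (430,262), nearly seated. I'll push on.

Emit:
{"name": "jog_arm", "arguments": {
  "steps": [
    {"delta_rot":[0,0,0],"linear":[0,0.003,0],"grip":0.015},
    {"delta_rot":[0,0,0],"linear":[0,0.003,0],"grip":0.015},
    {"delta_rot":[0,0,0],"linear":[0,0.002,0],"grip":0.015},
    {"delta_rot":[0,0,0],"linear":[0,0,0],"grip":0.015},
    {"delta_rot":[0,0,0],"linear":[0,0,0],"grip":0.015}
  ]
}}

```text
t: 18.55
tool_pos: [0.4989, -0.0259, 0.0355]
tool_rot: [-2.934, -1.115, -0.003]
contact_force: [-6.5, 8.4, 10.9]
opening: 0.0253
grip_force: 42.3
```

```bash
python3 -c "
from h import *
piv(131.5,.032)
o=ctrl.get_obs();print(o['tool_pos'],o['contact_force'],'along bar force',o['contact_force'][:2]@unit(131.5))"
```

```text
pos [ 0.4989 -0.0259  0.0355] yaw -48.38 q6 36.6 tilt 0.21 | rz 0.12 alt -179.88 lin [-0.0004  0.0007  0.0035] norm 0.004
[ 0.49893637 -0.02593785  0.03550813] [-6.45195558  8.43733288 10.91047392] along bar force 10.594383850036309
```

Emit:
{"name": "jog_arm", "arguments": {
  "steps": [
    {"delta_rot":[0,0,2.3],"linear":[0.0044,0.0001,0],"grip":0.015},
    {"delta_rot":[0,0,2.3],"linear":[0.0044,0.0001,0],"grip":0.015},
    {"delta_rot":[0,0,2.3],"linear":[0.0044,0.0001,0],"grip":0.015},
    {"delta_rot":[0,0,2.3],"linear":[0.0044,0.0001,0],"grip":0.015},
    {"delta_rot":[0,0,0],"linear":[0,0,0],"grip":0.015}
  ]
}}

```text
t: 19.05
tool_pos: [0.5143, -0.016, 0.0355]
tool_rot: [-3.016, -0.876, -0.006]
contact_force: [-1.4, 5.2, 4.9]
opening: 0.0253
grip_force: 41.7
```

```bash
cat >> h.py <<'E'
def st():
    o=ctrl.get_obs();v=o['tool_pos'][:2]-PO;a=np.degrees(np.arctan2(v[1],v[0]));R=Ro.from_rotvec(o['tool_rot']).as_matrix()
    print('r',np.hypot(*v).round(4),'polar',a.round(2),'yaw+180',(np.degrees(np.arctan2(R[1,1],R[0,1]))%180).round(2),'F tool',(R.T@o['contact_force']).round(1),'z',o['tool_pos'][2].round(4),'tq',o['wrist_torque'].round(2))
E
python3 -c "
from h import *
st()"
```

```text
r 0.1089 polar 121.69 yaw+180 122.41 F tool [ 1.6 -5.1 -4.9] z 0.0355 tq [0.99 0.04 0.22]
```

Emit:
{"name": "jog_arm", "arguments": {
  "steps": [
    {"delta_rot":[0,0,2.3],"linear":[0.0043,0.0002,0],"grip":0.015},
    {"delta_rot":[0,0,2.3],"linear":[0.0043,0.0001,0],"grip":0.015},
    {"delta_rot":[0,0,2.3],"linear":[0.0043,0.0002,0],"grip":0.015},
    {"delta_rot":[0,0,2.3],"linear":[0.0043,0.0001,0],"grip":0.015},
    {"delta_rot":[0,0,2.3],"linear":[0.0043,0.0002,0],"grip":0.015},
    {"delta_rot":[0,0,2.3],"linear":[0.0043,0.0001,0],"grip":0.015},
    {"delta_rot":[0,0,0],"linear":[0,0,0],"grip":0.015}
  ]
}}

```text
t: 19.75
tool_pos: [0.5384, -0.0051, 0.0355]
tool_rot: [-3.099, -0.507, -0.009]
contact_force: [1.0, 6.5, 3.0]
opening: 0.0255
grip_force: 41.3
```

```bash
python3 -c "
from h import *
st()"
```

```text
r 0.1087 polar 107.74 yaw+180 108.59 F tool [ 3.  -5.8 -3. ] z 0.0355 tq [ 1.02 -0.45  0.17]
```

Emit:
{"name": "jog_arm", "arguments": {
  "steps": [
    {"delta_rot":[0,0,2.3],"linear":[0.0043,0.0002,0],"grip":0.015},
    {"delta_rot":[0,0,2.3],"linear":[0.0043,0.0001,0],"grip":0.015},
    {"delta_rot":[0,0,2.3],"linear":[0.0043,0.0002,0],"grip":0.015},
    {"delta_rot":[0,0,2.3],"linear":[0.0043,0.0001,0],"grip":0.015},
    {"delta_rot":[0,0,2.3],"linear":[0.0043,0.0002,0],"grip":0.015},
    {"delta_rot":[0,0,2.3],"linear":[0.0043,0.0001,0],"grip":0.015},
    {"delta_rot":[0,0,0],"linear":[0,0,0],"grip":0.015}
  ]
}}

```text
t: 20.45
tool_pos: [0.5642, -0.0002, 0.0355]
tool_rot: [-3.137, -0.131, -0.011]
contact_force: [3.7, 5.4, 1.4]
opening: 0.0252
grip_force: 41.0
```

```bash
python3 -c "
from h import *
st();piv(85.56,.034)"
```

```text
r 0.1086 polar 93.86 yaw+180 94.79 F tool [ 4.2 -5.1 -1.4] z 0.0355 tq [ 0.88 -0.74  0.21]
pos [ 5.642e-01 -2.000e-04  3.550e-02] yaw -85.21 q6 77.5 tilt 0.42 | rz 9.23 alt -170.77 lin [ 0.0157 -0.0018  0.0016] norm 0.016
```

Emit:
{"name": "jog_arm", "arguments": {
  "steps": [
    {"delta_rot":[0,0,2.3],"linear":[0.004,0.0002,0],"grip":0.015},
    {"delta_rot":[0,0,2.3],"linear":[0.004,0.0001,0],"grip":0.015},
    {"delta_rot":[0,0,2.3],"linear":[0.004,0.0002,0],"grip":0.015},
    {"delta_rot":[0,0,2.3],"linear":[0.004,0.0001,0],"grip":0.015},
    {"delta_rot":[0,0,0],"linear":[0,0,0],"grip":0.015},
    {"delta_rot":[0,0,0],"linear":[0,0,0],"grip":0.015}
  ]
}}

```text
t: 21.05
tool_pos: [0.5807, -0.0, 0.0356]
tool_rot: [-3.136, 0.119, -0.014]
contact_force: [5.5, 8.1, -0.6]
opening: 0.0251
grip_force: 41.2
```

```bash
python3 -c "
from h import *
st();piv(85.56,.034);shot('wrist','w8.png')"
```

```text
r 0.109 polar 85.14 yaw+180 85.67 F tool [ 4.9 -8.5  0.7] z 0.0356 tq [ 1.16 -1.23  0.57]
pos [ 0.5807 -0.      0.0356] yaw -94.33 q6 86.8 tilt 0.53 | rz 0.11 alt -179.89 lin [-0.0008 -0.0003  0.0016] norm 0.002
```

View pics/w8.png

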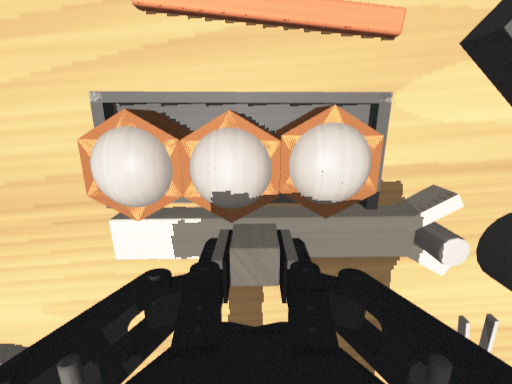

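The view shows the blocks in a row at (133,165), (230,165) and (330,160). The bar lies along the tray front from (115,235) to (410,235), with the fork on the post at (450,245). I'll release and check.

Emit:
{"name": "jog_arm", "arguments": {
  "steps": [
    {"delta_rot":[0,0,0],"linear":[0,-0.0008,0],"grip":0.015},
    {"delta_rot":[0,0,0],"linear":[0,0,0],"grip":0.03},
    {"delta_rot":[0,0,0],"linear":[0,0,0],"grip":0.045},
    {"delta_rot":[0,0,0],"linear":[0,0,0],"grip":0.055},
    {"delta_rot":[0,0,0],"linear":[0,0,0],"grip":0.055},
    {"delta_rot":[0,0,0],"linear":[0,0,-0.03],"grip":0.055},
    {"delta_rot":[0,0,0],"linear":[0,0,-0.05],"grip":0.055},
    {"delta_rot":[0,0,0],"linear":[-0.03,0,-0.04],"grip":0.055},
    {"delta_rot":[0,0,0],"linear":[-0.03,0,-0.04],"grip":0.055},
    {"delta_rot":[0,0,0],"linear":[0,0,0],"grip":0.055}
  ]
}}

```text
t: 22.1
tool_pos: [0.5189, 0.0033, 0.2012]
tool_rot: [3.138, -0.122, 0.019]
contact_force: [-0.0, -0.5, 1.0]
opening: 0.055
grip_force: 0.0
```

Emit:
{"name": "jog_arm", "arguments": {
  "steps": [
    {"delta_rot":[0,0,0],"linear":[-0.03,0,-0.02],"grip":0.055},
    {"delta_rot":[0,0,0],"linear":[0,0,0],"grip":0.055},
    {"delta_rot":[0,0,0],"linear":[0,0,0],"grip":0.055}
  ]
}}

```text
t: 22.4
tool_pos: [0.4876, 0.0057, 0.2133]
tool_rot: [3.139, -0.122, 0.002]
contact_force: [-0.0, 0.4, -0.2]
opening: 0.0552
grip_force: 0.0
```

```bash
python3 -c "
from h import *
im,d,c=shot('wrist','w9.png')
print(ctrl.get_obs()['contact_force'])
p=post_fit(im,d,c);tray_fit(im,d,c)
W=cloud(d,c)
# bar top: mask strictly in tray frame
q=W[...,:2]-T0;x=q@EX;y=q@EY
m=(x>-.085)&(x<-.02)&(y>-.15)&(y<.1)&(W[...,2]>.0205)&(W[...,2]<.028)
b=m&(y>-.09)&(y<.07)
L=[];ys=np.arange(-.09,.07,.01)
for y0 in ys:
    k=b&(y>y0)&(y<y0+.01)
    v,u=np.nonzero(k);Q=np.array([inT(ray(a,e,.024,c)[:2]) for a,e in zip(u,v)]);L.append((y0+.005,Q[:,0].min(),Q[:,0].max()))
L=np.array(L);print(L.round(4))
v,u=np.nonzero(m);Q=np.array([inT(ray(a,e,.024,c)[:2]) for a,e in zip(u,v)]);print('y range',Q[:,1].min(),Q[:,1].max())
mm=(L[:,2]-L[:,1]>.025)&(L[:,2]-L[:,1]<.033);s,b0=np.polyfit(L[mm,0],L[mm,1:].mean(1),1);print('deg',np.degrees(np.arctan(s)),'end x',b0+s*.081,'fork x',b0-s*.118)
for h in hexes(im,d,c): print(inT(h[0]))
"
```

```text
[-0.77793956 -0.05742951  0.36119495]
post [ 0.571 -0.108] r 0.0098 243Traceback (most recent call last):
  File "<string>", line 5, in <module>
    p=post_fit(im,d,c);tray_fit(im,d,c)
                       ~~~~~~~~^^^^^^^^
  File "h.py", line 70, in tray_fit
    L=cv2.fitLine(P.astype(np.float32),cv2.DIST_HUBER,0,.001,.001).ravel();e=L[:2]*np.sign(L[1]) ;a=np.degrees(np.arctan2(e[1],e[0]))
      ~~~~~~~~~~~^^^^^^^^^^^^^^^^^^^^^^^^^^^^^^^^^^^^^^^^^^^^^^^^^
cv2.error: OpenCV(4.12.0) /io/opencv/modules/imgproc/src/linefit.cpp:618: error: (-215:Assertion failed) npoints2 >= 0 || npoints3 >= 0 in function 'fitLine'
```

View pics/w9.png

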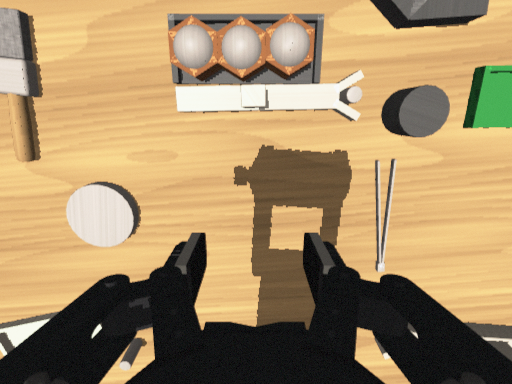

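The view shows the blocks in the tray at (193,45), (240,45) and (290,43). The bar is free along the tray front from (177,98) to (345,95), with its fork on the post at (354,94). I'll check the numbers.

```bash
python3 -c "
from h import *
im,d,c=load('w9.png');W=cloud(d,c)
q=W[...,:2]-T0;x=q@EX;y=q@EY
m=(x>-.085)&(x<-.025)&(y>-.15)&(y<.1)&(W[...,2]>.0205)&(W[...,2]<.028)
L=[]
for y0 in np.arange(-.09,.07,.01):
    k=m&(y>y0)&(y<y0+.01);v,u=np.nonzero(k)
    if len(u)<9: continue
    Q=np.array([inT(ray(a,e,.024,c)[:2]) for a,e in zip(u,v)]);L.append((y0+.005,Q[:,0].min(),Q[:,0].max()))
L=np.array(L)
v,u=np.nonzero(m);Q=np.array([inT(ray(a,e,.024,c)[:2]) for a,e in zip(u,v)]);print('y range',Q[:,1].min(),Q[:,1].max())
mm=(L[:,2]-L[:,1]>.024)&(L[:,2]-L[:,1]<.033);s,b0=np.polyfit(L[mm,0],L[mm,1:].mean(1),1);print(mm.sum(),'deg',np.degrees(np.arctan(s)),'end x',b0+s*.081,'fork x',b0-s*.118)
# dome tops
k=(W[...,2]>.050)&(W[...,2]<.062)&(abs(x)<.03)&(abs(y)<.08)
n,l,st_,ce=cv2.connectedComponentsWithStats(k.astype(np.uint8))
for i in range(1,n):
    if st_[i,4]>60: print('dome',st_[i],inT(ray(*ce[i],.053,c)[:2]).round(4))
k=(W[...,2]>.041)&(W[...,2]<.06)&(abs(x)<.035)&(abs(y)<.09)
v,u=np.nonzero(k);Q=np.array([inT(ray(a,e,.044,c)[:2]) for a,e in zip(u,v)])
r=cv2.minAreaRect(Q.astype(np.float32));print('row rect',r)
"
```

```text
y range -0.13499716011009918 0.08082765574236174
8 deg -1.0873111677367966 end x -0.05144739725341037 fork x -0.04767048903233111
dome [274  25  34  37 908] [ 0.0004 -0.0464]
dome [176  26  33  38 872] [-0.0017  0.0526]
dome [224  27  34  37 887] [-0.0022  0.0031]
row rect ((-0.0009723026305437088, 0.0032601654529571533), (0.057719919830560684, 0.1506020426750183), 0.998663604259491)
```

```bash
python3 -c "
from h import *
im,d,c=load('w9.png');W=cloud(d,c);H=cv2.cvtColor(im,cv2.COLOR_RGB2HSV)
wh=(H[...,1]<50)&(H[...,2]>190)
def line(us,vs,z):
    P=np.array([ray(u,v,z,c)[:2] for u,v in zip(us,vs)]).astype(np.float32);L=cv2.fitLine(P,cv2.DIST_HUBER,0,.001,.001).ravel();r=np.abs((P-L[2:])@[-L[1],L[0]]).mean()
    e=L[:2]*np.sign(L[1]);return np.degrees(np.arctan2(e[1],e[0])).round(2),inT(L[2:]).round(4),r.round(4)
us=[u for u in range(184,320)if not 235<u<272]
top=[];
for u in us: top.append(70+np.nonzero(wh[70:125,u])[0].min()-.5)
print('bar back top edge',line(us,top,.024))
bot=[70+np.nonzero((wh&(W[...,2]>.018))[70:125,u])[0].max()+.5 for u in us];print('bar front edge',line(us,bot,.024))
dark=(H[...,2]<130)&(H[...,1]<60)
us=range(182,312);bk=[np.nonzero(dark[:,u])[0].min()-.5 for u in us];print('tray back outer top',line(us,bk,.016))
im2,d2,c2=load('w2.png');H2=cv2.cvtColor(im2,cv2.COLOR_RGB2HSV);
print(tray_fit(im2,d2,c2))
"
```

```text
bar back top edge (np.float32(86.6), array([-0.0364, -0.0063]), np.float32(0.0003))
bar front edge (np.float32(86.55), array([-0.0637, -0.0062]), np.float32(0.0003))
tray back outer top (np.float32(85.55), array([0.036 , 0.0172]), np.float32(0.0072))
tray px [ 198    8  150   78 7269] ydir 85.56 front pt [ 0.5944 -0.0071] resid 0.0003 walls y [-0.0708  0.0997] x [0.0008 0.0695]
tray_floor [0.6284 0.0048]
(array([0.6284198 , 0.00477513]), np.float32(85.55695))
```

The checks are all within limits:
- **Blocks:** about 50 mm apart, in a row with their flats square to the tray ends.
- **Bar:** about 1.0° from the tray front against a limit of 2.3°. Its end is at x −0.052 m, inside the −0.055 m limit.
- **Fork:** on the post.
- **Gripper:** clear of everything.

I'm handing the job in.

```bash
python3 -c "
from h import *
print(ctrl.finish_job())"
```

```text
the job is handed in; nothing more can be done
None
```

I handed the job in at about 23 s of the 66 s allowed: by my camera measurements all three blocks stand in a row in the tray and the bar lies along its front, about 1° open (limit 2.3°), with the fork on the post, but no verdict came back.

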